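# Raise the foam tower in alternating L courses

### The arm

A 6-joint arm with a two-finger parallel gripper is mounted at the origin on the work surface. World frame = base frame: x ahead of the robot, y to its left, z up, the work surface at z = 0. Lengths are in m, angles in rad, forces in N, time in s.
With the tool pointing down it reaches from about 0.375 to 0.925 m from the base axis. Payload 5.7 kg.
Tool frame: the origin (TCP) lies midway between the tips of the shut fingers; the grasp point (between the pads) lies 19 mm behind it; z points along the fingers, x is the direction in which the jaws open and shut, and the axes are right-handed (so a half turn about z gives the same grasp; the last joint's range is limited). The gripper opens to 88 mm and grips with 3 to 60 N. Pads are 20 mm wide; open, the fingers measure 115 mm over their backs; the gripper's body (75 mm by 178 mm) begins 61 mm behind the grasp point.
Start: joints at [1.149, 0.359, 1.51, -0, 1.272, -0.115], TCP at [0.181, 0.572, 0.223] pointing down, gripper open.
Joint ranges: [-2.97, 2.97], [-1.01, 2.36], [0.21, 2.38], [-0.96, 4.11], [0.2, 2.71], [-2.98, 2.98]. Speed limits (rad/s): [2.39, 2.39, 3.14, 3.14, 3.14, 3.14].

### API

Orientations are given as a unit quaternion [x, y, z, w].
In Python, from bench import move_ptp, servo_line, goto_joints, move_gripper, sleep, inverse_kinematics, capture, PlanningError, close_job, spot_in, silhouettes, current_clock, current_joint_pos, current_qvel, current_joint_torque, current_position, current_orientation, current_force, current_torque, current_finger_gap gives the robot as it stands. Calls block until the motion is done:
- move_ptp(position, orientation): joint-space move of the TCP to a pose.
- servo_line(position, orientation=None, rate=0.15, contact_N=None): straight line of the TCP; orientation=None keeps the orientation; rate is the mean speed in m/s. With contact_N (N) it stops when the force on the tool has changed by that much, and returns True; else False.
- goto_joints(angles): joint-space move.
- move_gripper(opening): finger opening in m; the grip force is fixed at half the most; returns when the fingers have stopped.
- sleep(seconds).
- inverse_kinematics(position, orientation): joint angles nearest the present ones, or None.
- capture(name): name is "scene" or "top" or "wrist"; returns a dict with "image" (420x560x3 uint8, blue, green, red), "range_z" (420x560 float32, m along the optical axis (not along the pixel's ray), 0 where there is no reading), "intrinsics" (3x3 intrinsics, pixels), "k1" (the pictures are not rectified: a ray, as slopes to the right and down, at radius r is drawn at 1 + k1 r^2 times it, then the intrinsics apply), "R" (3x3) and "t" (3): a world point X has camera coordinates R X + t. Camera axes: x right, y down, z forward; pixel columns grow to the right and rows downward; lengths in m; the calibration is good to about 2 mm. A picture is of the moment at which its call begins.
A pose or a line that the arm cannot do raises PlanningError and nothing moves.
- close_job(): hands the job in, once; it reports no verdict.
Trained networks look in the newest picture that a camera, given by its name, has taken for a name from the list of things; names that differ only in an ending like _2 or _b are one class to them, and where a whole thing is asked for, a point or a joint stands for the part that bears it (a point fixed in the world has none). Each returns a list of dicts, best first, with "conf" (0 to 1); they miss things now and then, are a little off and sometimes report something else, mostly with a low value. They report only what shows in the picture. A call takes as long as a camera call. They do not tell look-alikes from the thing itself.
- spot_in(camera, query): "xy" ([column, row] in pixels, amid what is visible of it).
- silhouettes(camera, query): "region" (420x560 bool, what is visible of it) and "xy" ([column, row] in pixels, amid what is visible of it).
Readings, each from a call of its own:
- current_clock(): time.
- current_joint_pos(): joint angles.
- current_qvel(): joint speeds.
- current_joint_torque(): joint torques, N m.
- current_position(): TCP position.
- current_orientation(): TCP orientation.
- current_force(): force on the tool from outside, world axes, zero at the start.
- current_torque(): the same for the moment, N m.
- current_finger_gap(): finger opening in m.
Only numpy, scipy, OpenCV 4.12 (cv2) and the standard library are available. Lean on these libraries where they do the work, as an engineer would, in place of code of your own. Each camera call takes 0.05 s, during which the arm holds its last target. There are 200 camera calls.

### The job

On the model stand a first L-shaped foam course is already glued down. Stack the three loose L pieces flat on it, the thickest first and the thinnest on top, turning each one half a turn from the one beneath so that its corner sits over the open side below, outer sides in line, and the tower stands balanced by itself. Leave the offcuts, the half ball, the wall and all the other things on the table where they are.

Things in the scene. Friction and masses are not known exactly. Their poses are not given: they have to be found in the camera images.
- course_top (a point): Centre of the turntable, at the level of the top face of its glued first L course, 55 mm above the table. Axes as turntable.
- turntable: Fixed model stand: plywood disc, 180 mm across, top 25 mm above the table, with a first white foam L course glued on it (30 mm thick, outline as the loose ones, its 110 mm square centred on the disc). Origin on the table under the disc's centre, z up; the course's arms run along +x and +y from its heel at (-55,-55) mm.
- thick_mid (a point): Loose white foam L plate lying flat (L seen from above), 45 mm thick, arms 110 mm long outside, 42 mm wide, about 75 g. The point: centre of the 110 mm square the L encloses, half-way up (22.5 mm), just inside the open notch. z up; heel (outer corner) at (-55,-55) mm; one arm covers x -55..55, y -55..-13, the other x -55..-13, y -55..55.
- thick_heel (a point): Outer corner (heel) of the thick L piece, half-way up; axes as its middle.
- middle_mid (a point): Loose white foam L plate lying flat (L seen from above), 35 mm thick, arms 110 mm long outside, 42 mm wide, about 60 g. The point: centre of the 110 mm square the L encloses, half-way up (17.5 mm), just inside the open notch. z up; heel (outer corner) at (-55,-55) mm; one arm covers x -55..55, y -55..-13, the other x -55..-13, y -55..55.
- middle_heel (a point): Outer corner (heel) of the middling L piece, half-way up; axes as its middle.
- thin_mid (a point): Loose white foam L plate lying flat (L seen from above), 25 mm thick, arms 110 mm long outside, 42 mm wide, about 45 g. The point: centre of the 110 mm square the L encloses, half-way up (12.5 mm), just inside the open notch. z up; heel (outer corner) at (-55,-55) mm; one arm covers x -55..55, y -55..-13, the other x -55..-13, y -55..55.
- thin_heel (a point): Outer corner (heel) of the thin L piece, half-way up; axes as its middle.
- offcut_a: White foam offcut, 32 x 30 x 30 mm high, lying in the notch of the thick L; origin centre of underside (bystander, stays where it is)
- offcut_b: White foam offcut, 34 x 28 x 24 mm high, lying in the notch of the middling L; origin centre of underside (bystander, stays where it is)
- tape: Roll of paper tape lying flat, 68 mm across, 25 mm high; origin centre of underside (bystander, stays where it is)
- dome: White foam half ball, 100 mm across, 50 mm high; origin centre of underside (bystander, stays where it is)
- glue: White glue bottle, 46 mm across, 100 mm high; origin centre of underside (bystander, stays where it is)
- window_wall: Standing white foam wall with a window, 110 mm long along its x, 30 mm thick, 100 mm high; origin centre of underside (bystander, stays where it is)
- cutter: Snap-blade cutter, orange grip, 155 mm long along its x (blade to +x), 26 mm wide, 18 mm high; origin below its middle (bystander, stays where it is)
- bar: Straight white foam bar, 120 mm long along its x, 42 x 35 mm high; origin centre of underside (bystander, stays where it is)
Things that resemble listed ones, but are neither listed nor needed, are in the scene too. What is shaped like the part that bears thin_mid but turquoise is not meant.

How it is judged:
On the way, in this order (a step that is already met when the one before it is completed fails the run):
1. the thick L lies on the glued course, turned half a turn from it (horizontal distance between thick_mid and course_top below 0.012 m and angle between the x axis of thick_mid and the x axis of turntable, either way round below 0.15 rad and angle between thick_mid's own z axis and vertical below 0.06 rad and height (world z) of thick_mid between 0.0725 and 0.0825 m and x of thick_heel in the frame of turntable between 0.04 and 0.07 m and y of thick_heel in the frame of turntable between 0.04 and 0.07 m), for 0.2 s.
2. the middling L lies on the thick one, turned back as the glued course (all of step 1 and horizontal distance between middle_mid and course_top below 0.012 m and angle between the x axis of middle_mid and the x axis of turntable, either way round below 0.15 rad and angle between middle_mid's own z axis and vertical below 0.06 rad and height (world z) of middle_mid between 0.1125 and 0.1225 m and x of middle_heel in the frame of turntable between -0.07 and -0.04 m and y of middle_heel in the frame of turntable between -0.07 and -0.04 m), for 0.2 s.
At the end, for the whole second after the job is handed in: Thick, middling, thin L lie flat (0.06 rad) on the glued course in this order, each at its level within 5 mm, centred within 12 mm, square within 0.15 rad; heels of thick and thin opposite the course's heel, of the middling one over it, within 15 mm along each side (all of step 2 and horizontal distance between thin_mid and course_top below 0.012 m and angle between the x axis of thin_mid and the x axis of turntable, either way round below 0.15 rad and angle between thin_mid's own z axis and vertical below 0.06 rad and height (world z) of thin_mid between 0.1425 and 0.1525 m and x of thin_heel in the frame of turntable between 0.04 and 0.07 m and y of thin_heel in the frame of turntable between 0.04 and 0.07 m); the robot touches nothing.
It fails at once if an offcut is pushed more than 30 mm from its place (distance of any of offcut_a, offcut_b from where it was at the start of the episode above 0.03 m).
It fails at once if the tape roll, half ball or glue bottle is pushed more than 30 mm from its place (distance of any of tape, dome, glue from where it was at the start of the episode above 0.03 m).
It fails at once if the window wall is pushed more than 30 mm from its place (distance of window_wall from where it was at the start of the episode above 0.03 m).
It fails at once if the cutter or the straight bar is pushed more than 30 mm from its place (distance of any of cutter, bar from where it was at the start of the episode above 0.03 m).
It also fails if it takes over 72 s, if anything falls off the work surface, if the arm or the gripper's body presses on something with over 40 N, if the wrist force passes 120 N, or if a joint passes its speed limit or range.

## Working session

There is one attempt and no reset: what is moved stays moved. The work goes in short steps, each a Python script; the robot and the scene stay as the last script left them, time stands still between calls to the robot, and variables do not carry over. Pictures are saved under pics/ and viewed, about 8 in all and at most 12, crops included, and the job is handed in when it is done.

```bash
ls; mkdir -p pics
cat > h.py <<'E'
import numpy as np, cv2
from bench import *
def cloud(c):
    K=c["intrinsics"];z=c["range_z"];h,w=z.shape
    u,v=np.meshgrid(np.arange(w),np.arange(h))
    d=np.array([c["k1"],0,0,0,0],float)
    p=cv2.undistortPoints(np.stack([u,v],-1).reshape(-1,1,2).astype(float),np.array(K,float),d).reshape(h,w,2)
    P=np.dstack([p[...,0]*z,p[...,1]*z,z])
    W=(P-np.array(c["t"]))@np.array(c["R"])
    W[z<=0]=np.nan
    return W
E
python3 - <<'E'
from h import *
for n in ["top","scene"]:
    c=capture(n); cv2.imwrite(f"pics/{n}0.png",c["image"]); W=cloud(c); np.save(n+"0.npy",W)
    print(n,c["k1"],-np.array(c["R"]).T@c["t"])
    for q in ["turntable","thick_mid","middle_mid","thin_mid","offcut_a","dome","bar","window_wall","tape","glue","cutter"]:
        for r in silhouettes(n,q):
            m=r["region"];X=W[m];X=X[~np.isnan(X[:,0])]
            if len(X): print(q,round(r["conf"],2),np.round(r["xy"]),m.sum(),np.round(np.median(X,0),3),"ztop",np.round(np.percentile(X[:,2],90),3))
print(current_clock())
E
```

```text
pics
top -0.1266246399093513 [ 0.29785926 -0.03662094  1.72272101]
turntable 0.86 [228. 204.] 2412 [0.562 0.141 0.027] ztop 0.057
thick_mid 0.81 [158. 220.] 858 [0.516 0.37  0.044] ztop 0.049
thick_mid 0.43 [220. 270.] 360 [0.364 0.167 0.015] ztop 0.021
thick_mid 0.17 [311. 204.] 743 [ 0.576 -0.118  0.024] ztop 0.03
middle_mid 0.96 [390. 238.] 792 [ 0.467 -0.371  0.034] ztop 0.04
thin_mid 0.92 [310. 202.] 707 [ 0.576 -0.118  0.025] ztop 0.03
thin_mid 0.75 [443. 245.] 829 [ 0.436 -0.537  0.024] ztop 0.03
dome 0.98 [182. 161.] 696 [0.715 0.303 0.036] ztop 0.047
bar 0.73 [330. 274.] 520 [ 0.353 -0.179  0.035] ztop 0.04
window_wall 0.68 [372. 154.] 515 [ 0.717 -0.309  0.096] ztop 0.104
window_wall 0.25 [312. 206.] 753 [ 0.576 -0.118  0.024] ztop 0.03
tape 0.67 [283. 242.] 256 [ 0.431 -0.017  0.022] ztop 0.029
glue 0.65 [269. 137.] 199 [0.782 0.008 0.068] ztop 0.099
cutter 0.6 [221. 268.] 359 [0.367 0.168 0.015] ztop 0.021
scene 0.013133304175099975 [ 1.18314983 -0.63636519  0.99354426]
turntable 0.96 [327. 201.] 2538 [0.577 0.128 0.026] ztop 0.056
thick_mid 0.74 [370. 150.] 967 [0.51  0.
[... 254 characters left out ...]
 -0.128  0.024] ztop 0.027
thin_mid 0.75 [366. 147.] 876 [0.514 0.36  0.043] ztop 0.047
offcut_a 0.61 [351. 159.] 134 [0.499 0.308 0.025] ztop 0.032
offcut_a 0.56 [178. 288.] 157 [ 0.54  -0.34   0.024] ztop 0.026
offcut_a 0.49 [253. 205.] 397 [ 0.433 -0.022  0.02 ] ztop 0.027
dome 0.87 [407. 200.] 846 [0.732 0.286 0.031] ztop 0.046
bar 0.94 [188. 214.] 738 [ 0.366 -0.19   0.034] ztop 0.037
window_wall 0.66 [235. 322.] 1606 [ 0.732 -0.326  0.084] ztop 0.102
tape 0.56 [255. 203.] 401 [ 0.434 -0.021  0.02 ] ztop 0.027
glue 0.68 [358. 266.] 541 [ 0.798 -0.005  0.061] ztop 0.098
glue 0.17 [352. 160.] 141 [0.498 0.308 0.026] ztop 0.032
cutter 0.92 [285. 158.] 359 [0.372 0.164 0.014] ztop 0.019
1.2
```

```bash
python3 -c "
import cv2
a=cv2.imread('pics/top0.png')[110:300,120:480]
cv2.imwrite('pics/a1.png',cv2.resize(a,None,fx=2.2,fy=2.2,interpolation=cv2.INTER_CUBIC))"
```

```text
(no output)
```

View pics/a1.png

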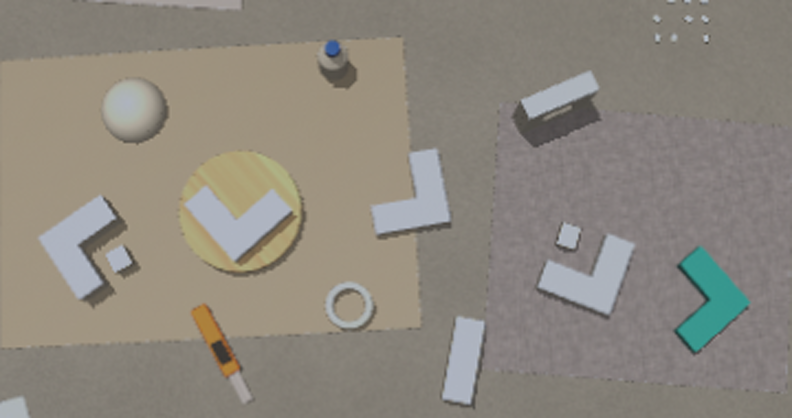

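View pics/scene0.png

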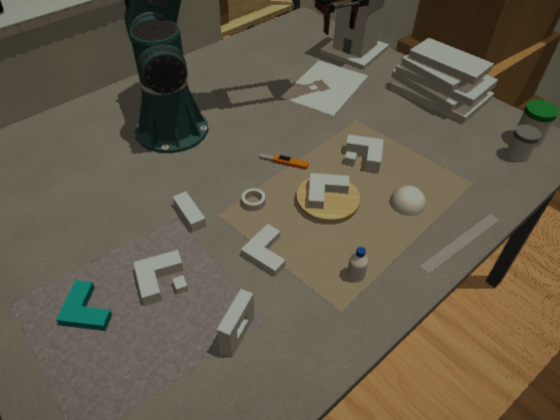

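```bash
cat >> h.py <<'E'
from scipy.optimize import minimize
from scipy.spatial.transform import Rotation as Rn
L=np.array([[-55,-55],[55,-55],[55,-13],[-13,-13],[-13,55],[-55,55]])/1000.
def rot(a): return np.array([[np.cos(a),-np.sin(a)],[np.sin(a),np.cos(a)]])
def fit(W,xy0,ztop,tol=.008):
    """x,y,yaw of the L whose top face lies at ztop near xy0; and IoU"""
    N=260; o=np.array(xy0)-.13
    P=W.reshape(-1,3); P=P[~np.isnan(P[:,0])]
    near=P[np.all(np.abs(P[:,:2]-xy0)<.14,1)]
    from scipy.interpolate import griddata
    g=np.stack(np.meshgrid(np.arange(N),np.arange(N)),-1)*.001+o
    Z=griddata(near[:,:2],near[:,2],g,method='nearest')
    M=cv2.morphologyEx((abs(Z-ztop)<tol).astype(np.uint8),cv2.MORPH_OPEN,np.ones((7,7)))
    n,lab,st,cen=cv2.connectedComponentsWithStats(M)
    k=min((i for i in range(1,n) if st[i,4]>3000),key=lambda i:np.hypot(*(cen[i]-130)))
    M=cv2.GaussianBlur((lab==k).astype(np.float32),(0,0),1.5)
    def cost(p):
        T=np.zeros((N,N),np.float32)
        q=L@rot(p[2]).T+p[:2]*.01
        cv2.fillPoly(T,[np.round((q-o)*1000*16).astype(np.int32)],1,shift=4)
        T=cv2.GaussianBlur(T,(0,0),1.5)
        return 1-np.minimum(T,M).sum()/np.maximum(T,M).sum()
    c=cen[k]*.001+o; best=None
    for a in np.arange(0,2*np.pi,np.pi/8):
        p0=np.r_[(c+rot(a)@[.013,.013])*100,a]
        r=minimize(cost,p0,method='Nelder-Mead',options=dict(initial_simplex=[p0,p0+[.5,0,0],p0+[0,.5,0],p0+[0,0,.2]],xatol=1e-3,fatol=1e-4))
        if best is None or r.fun<best.fun: best=r
    x,y,a=best.x; return np.array([x*.01,y*.01,(a+np.pi)%(2*np.pi)-np.pi]),1-best.fun
def quat(yaw): # tool down, jaw axis (x) along yaw
    return (Rn.from_euler('z',yaw)*Rn.from_euler('x',np.pi)).as_quat()
E
python3 - <<'E'
from h import *
print(Rn.from_quat(current_orientation()).as_matrix().round(2))
for n in ["top","scene"]:
    W=np.load(n+"0.npy")
    for k,xy,z in [("tt",(.565,.135),.055),("thick",(.51,.36),.045),("mid",(.47,-.37),.035),("thin",(.576,-.12),.025)]:
        p,s=fit(W,xy,z); print(n,k,p.round(4),round(s,3))
move_ptp([.42,.10,.32],quat(0))
c=capture("wrist"); cv2.imwrite("pics/w0.png",c["image"]); W=cloud(c); 
print(np.array(c["R"]).round(2),(-np.array(c["R"]).T@c["t"]).round(3), np.nanmin(W,(0,1)),np.nanmax(W,(0,1)),current_joint_pos(),current_clock())
E
```

```text
[[ 0.3   0.95 -0.  ]
 [ 0.95 -0.3  -0.  ]
 [-0.   -0.   -1.  ]]
top tt [ 0.5696  0.1453 -0.8239] 0.907
top thick [ 0.5123  0.3628 -2.5153] 0.914
top mid [ 0.4889 -0.3612 -0.372 ] 0.91
top thin [ 0.5998 -0.0994  0.1823] 0.883
scene tt [ 0.5606  0.1478 -0.8344] 0.776
scene thick [ 0.5039  0.365  -2.518 ] 0.787
scene mid [ 0.4787 -0.3572 -0.3777] 0.878
scene thin [ 0.5904 -0.0976  0.1658] 0.914
[[ 1.    0.    0.  ]
 [ 0.   -0.95  0.3 ]
 [ 0.   -0.3  -0.95]] [0.42  0.184 0.482] [-0.01385657 -0.41036268 -0.0045414 ] [0.92331534 0.33301367 0.43605299] [7.48021906e-02 2.40328598e-02 1.69803798e+00 2.30098667e-04
 1.41982576e+00 7.34215192e-02] 3.1917
```

Run:
```python
from h import *
for k,xy,z in [("tt",(.567,.146),.055),("thick",(.51,.363),.045)]:
    for dx in (0,):
        move_ptp([xy[0]+dx,xy[1]+.066,.30],quat(0)); sleep(.1)
        c=capture("wrist"); cv2.imwrite(f"pics/w_{k}.png",c["image"]); W=cloud(c); np.save(f"w_{k}.npy",W)
        p,s=fit(W,xy,z); print(k,p.round(4),round(s,3),current_clock())
        for r in silhouettes("wrist","offcut_a")+silhouettes("wrist","turntable"):
            X=W[r["region"]]; X=X[~np.isnan(X[:,0])]
            if len(X): print(round(r["conf"],2),r["xy"],X.min(0).round(3),X.max(0).round(3),np.median(X,0).round(3))
a=np.hstack([cv2.imread("pics/w_tt.png"),cv2.imread("pics/w_thick.png")]);cv2.imwrite("pics/w2.png",cv2.resize(a,(800,300)))
```

```text
tt [ 0.5661  0.1398 -0.8474] 0.909 4.1083
0.73 [219.3, 87.5] [0.476 0.3   0.005] [0.515 0.338 0.032] [0.496 0.319 0.03 ]
0.74 [279.3, 216.8] [ 0.477  0.046 -0.001] [0.661 0.233 0.057] [0.567 0.154 0.025]
thick [ 0.509   0.353  -2.5311] 0.889 5.2583
0.97 [262.4, 247.5] [ 0.473  0.287 -0.002] [0.515 0.339 0.032] [0.495 0.323 0.029]
0.7 [312.4, 327.2] [ 0.476  0.031 -0.001] [0.655 0.449 0.397] [0.563 0.191 0.025]
0.38 [420.8, 245.4] [ 0.672  0.271 -0.002] [0.773 0.359 0.051] [0.709 0.323 0.036]
```

View pics/w2.png

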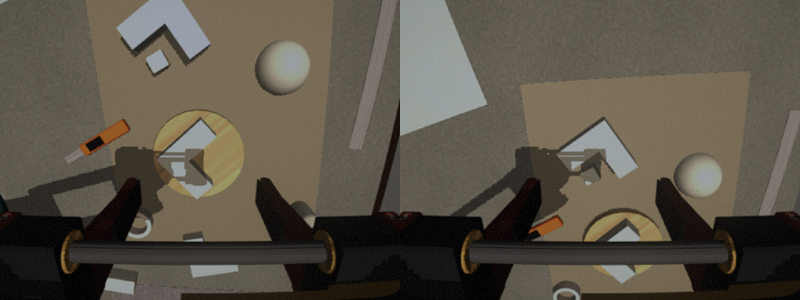

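Run:
```python
from h import *
S=[]
for f,k,xy,z in [("w_tt","tt",(.567,.146),.055),("w_tt","thick",(.51,.363),.045),("w_thick","thick",(.51,.363),.045),("w_thick","tt",(.567,.146),.055),("top0","thick",(.51,.363),.045)]:
    W=np.load(f+".npy")
    p,s=fit(W,xy,z); print(f,k,p.round(4),round(s,3))
    P=W.reshape(-1,3);d=np.hypot(*(P[:,:2]-xy).T)<.1;h=np.histogram(P[d,2],np.arange(-.012,.07,.004));print(h[0])
    N=260;o=np.array(xy)-.13
    im=np.zeros((N,N,3),np.uint8); q=((P[:,:2]-o)*1000); ok=np.all((q>0)&(q<N-1),1)
    for a,zz in zip(q[ok].astype(int),P[ok,2]): cv2.circle(im,tuple(map(int,a)),1,(0,255,0) if abs(zz-z)<.008 else (255,0,0) if zz<.01 else (0,100,200),-1)
    T=((L@rot(p[2]).T+p[:2]-o)*1000).astype(np.int32); cv2.polylines(im,[T],True,(255,255,255)); S.append(im)
S.append(S[0]*0);cv2.imwrite("pics/m.png",np.vstack([np.hstack(S[:3]),np.hstack(S[3:])]))
```

```text
w_tt tt [ 0.5661  0.1398 -0.8474] 0.909
[   0    0  502 1415    0    3   37   35 1414 6201   73   72   77   79
   83   93 3916  245    0    0]
w_tt thick [ 0.5064  0.3617 -2.4832] 0.876
[   0    0 2242 7901   55   54   66   65   62   88  668   57   55  966
 4620    0    0    0    0    0]
w_thick thick [ 0.509   0.353  -2.5311] 0.889
[   0    0 2241 6532   73   82   80   85   87   89  483   58   53  804
 3343    0    0    0    0    0]
w_thick tt [ 0.569   0.128  -0.7062] 0.679
[   0    0  363 1206    0   27  125  145  594 2139   98  101   86   99
  109   99 1222   65    0    0]
top0 thick [ 0.5123  0.3628 -2.5153] 0.914
[ 39 206 579 657 374  72  30  18  23  46  46  36 109 226 271 125  22   2
   0   0]
```

View pics/m.png

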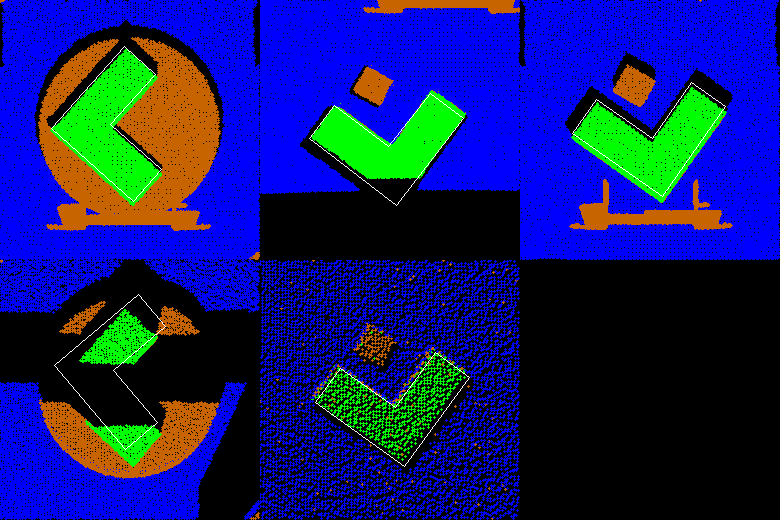

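```bash
python3 - <<'E'
s=open('h.py').read()
s=s.replace("    from scipy.interpolate import griddata\n","    from scipy.spatial import cKDTree\n")
s=s.replace("Z=griddata(near[:,:2],near[:,2],g,method='nearest')","D,I=cKDTree(near[:,:2]).query(g); Z=np.where(D<rad,near[I,2],-1)").replace("tol=.008)","tol=.008,rad=.0015)")
open('h.py','w').write(s)
E
python3 - <<'E'
from h import *
for f,k,xy,z in [("w_tt","tt",(.567,.146),.055),("w_thick","thick",(.51,.363),.045),("top0","thick",(.51,.363),.045),("top0","tt",(.567,.146),.055)]:
    W=np.load(f+".npy")
    print(f,k,*fit(W,xy,z,rad=.003 if 'top' in f else .0015))
W=np.load("w_tt.npy").reshape(-1,3)
d=W[(abs(W[:,2]-.025)<.004)&(np.hypot(W[:,0]-.567,W[:,1]-.14)<.1)]
d=d[d[:,1]>.1]
print(cv2.minEnclosingCircle(d[:,:2].astype(np.float32)))
p,_=fit(np.load("w_thick.npy"),(.51,.363),.045)
W=np.load("w_thick.npy").reshape(-1,3); o=W[(abs(W[:,2]-.03)<.003)&(np.hypot(W[:,0]-.496,W[:,1]-.32)<.03)]
l=(o[:,:2]-p[:2])@rot(p[2]); print("offcut in L frame",np.percentile(l,[1,99],axis=0).round(4))
E
```

```text
w_tt tt [ 0.56637939  0.142181   -0.8302508 ] 0.9814055562019348
w_thick thick [ 0.50940049  0.35700138 -2.51889763] 0.9793578386306763
top0 thick [ 0.51037489  0.3604108  -2.5310063 ] 0.8994556069374084
top0 tt [ 0.56927243  0.14444901 -0.81672987] 0.8946456909179688
((0.5662881731987, 0.1435110867023468), 0.09017043560743332)
offcut in L frame [[0.0183 0.0069]
 [0.0506 0.037 ]]
```

```bash
cat >> h.py <<'E'
TT=np.array([.5664,.1422,-.8303])
def look(xy,z,name):
    move_ptp([xy[0],xy[1]+.066,.30 if z<.1 else .36],quat(0)); sleep(.1)
    c=capture("wrist"); cv2.imwrite(f"pics/{name}.png",c["image"]); W=cloud(c); np.save(name+".npy",W)
    p,s=fit(W,xy,z); print(name,p.round(4),round(s,3),"t",current_clock()); return p,s
def pickplace(src,level,flip,tip,opening=.062):
    dst=np.array([TT[0],TT[1],TT[2]+(np.pi if flip else 0)])
    opts=[]
    for g,a in [((.001,-.034),np.pi/2),((-.034,.001),0)]:
        for f in (0,np.pi):
            A=[np.r_[p[:2]+rot(p[2])@g] for p in (src,dst)]; Y=[p[2]+a+f for p in (src,dst)]
            qs=[inverse_kinematics([*A[i],.2],quat(Y[i])) for i in (0,1)]
            if all(q is not None for q in qs): opts.append((max(abs(qs[0][5]),abs(qs[1][5]))+.3*abs(qs[0][5]-qs[1][5]),A,Y,g,f))
    o=min(opts,key=lambda o:o[0]); _,A,Y,g,f=o; print("grasp",g,f,"cost",round(o[0],2))
    move_gripper(opening)
    move_ptp([*A[0],.09],quat(Y[0]))
    if servo_line([*A[0],tip],rate=.12,contact_N=8): print("CONTACT going down",current_position())
    move_gripper(0.03); print("gap",current_finger_gap(),current_position())
    servo_line([*A[0],tip+level+.03],rate=.2)
    if current_finger_gap()<.038: print("LOST"); return
    move_ptp([*A[1],level+tip+.04],quat(Y[1]))
    servo_line([*A[1],level+tip+.008],rate=.12)
    hit=servo_line([*A[1],level+tip-.004],rate=.03,contact_N=2.5)
    print("placed hit",hit,"bottom z",current_position()[2]-tip,"gap",current_finger_gap())
    move_gripper(opening); servo_line([*A[1],level+tip+.10],rate=.15)
    print("t",current_clock())
E
python3 - <<'E'
from h import *
p,_=fit(np.load("w_thick.npy"),(.51,.363),.045)
pickplace(p,.055,True,.008)
look(TT[:2],.100,"s1")
E
```

```text
grasp (-0.034, 0.001) 3.141592653589793 cost 1.22
gap 0.042116763211438805 [0.53802691 0.37625279 0.00872085]
placed hit True bottom z 0.05535989335457652 gap 0.04162008812202956
t 11.8333
s1 [0.5679 0.1415 2.3168] 0.955 t 12.8583
```

View pics/s1.png

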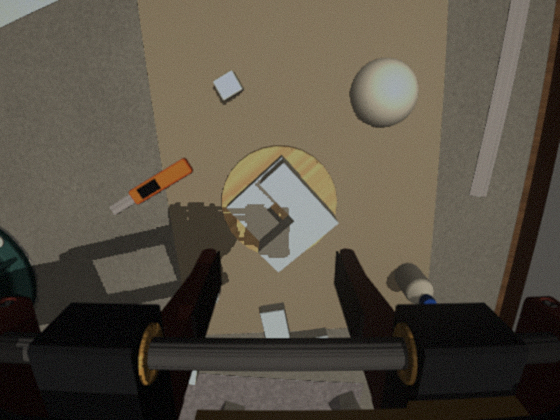

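The picture shows the thick L on the course at about (280,215), its outer sides in line, with the offcut still at (228,86). It sits 2 mm off target. Next is the middling L.

Run:
```python
from h import *
p,s=look((.485,-.361),.035,"w_mid")
W=np.load("w_mid.npy").reshape(-1,3); l=(W[:,:2]-p[:2])@rot(p[2])
o=l[(abs(W[:,2]-.024)<.003)&np.all(abs(l-.025)<.036,1)]; lo,hi=np.percentile(o,[1,99],axis=0); print("offcut local",lo,hi)
print("top z",np.nanmedian(W[np.hypot(*(l+.034).T)<.015,2]))
# inner finger sweeps to +9.5 mm beyond inner face edge
if s>.95 and (lo[0]>.014 or lo[1]>.014):
    pickplace(p,.100,False,.006)
    look(TT[:2],.135,"s2")
```

```text
w_mid [ 0.4872 -0.36   -0.3687] 0.969 t 14.8667
offcut local [0.01621674 0.02444483] [0.04941836 0.05191381]
top z 0.03472896490804246
grasp (-0.034, 0.001) 0 cost 1.43
gap 0.04185411714416626 [ 0.45612282 -0.34711772  0.00658766]
placed hit True bottom z 0.10011244338810349 gap 0.04208426573728146
t 22.0667
s2 [ 0.5686  0.1416 -0.8357] 0.928 t 22.9833
```

```bash
python3 - <<'E'
from h import *
p,s=look((.595,-.099),.025,"w_thin")
W=np.load("w_thin.npy").reshape(-1,3); l=(W[:,:2]-p[:2])@rot(p[2])
print("top z",np.nanmedian(W[np.hypot(*(l+.034).T)<.015,2]))
if s>.95:
    pickplace(p,.135,True,.004)
    look(TT[:2],.160,"s3")
E
python3 -c "
import cv2;import numpy as np
cv2.imwrite('pics/c.png',cv2.resize(np.hstack([cv2.imread('pics/w_thin.png'),cv2.imread('pics/s3.png')]),(800,300)))"
```

```text
w_thin [ 0.5965 -0.1006  0.1786] 0.976 t 24.1167
top z 0.024795766146347327
grasp (0.001, -0.034) 3.141592653589793 cost 1.55
gap 0.042010402883393895 [ 0.60395082 -0.13406565  0.00466514]
placed hit True bottom z 0.13532966417134132 gap 0.04213731037890797
t 31.3333
s3 [0.5678 0.1404 2.3081] 0.944 t 32.2833
```

View pics/c.png

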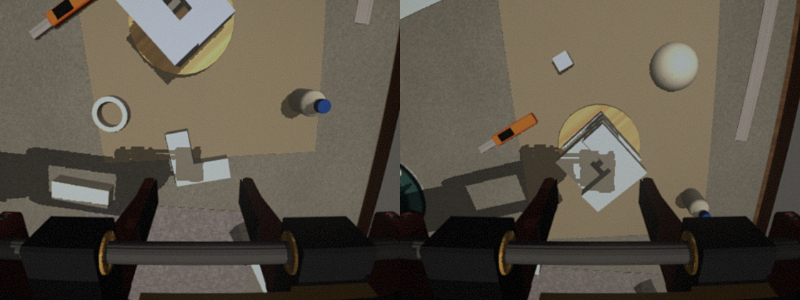

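The white thin L was picked, and the tower stands square on the disc. I'll do one last check of flatness, plus a scene view, before handing in.

Run:
```python
from h import *
W=np.load("s3.npy").reshape(-1,3); T=W[(abs(W[:,2]-.16)<.01)&(np.hypot(W[:,0]-.567,W[:,1]-.141)<.08)]
c=np.linalg.lstsq(np.c_[T[:,:2],np.ones(len(T))],T[:,2],rcond=None)[0]; print("tilt",c[:2],"z",np.median(T[:,2]))
move_ptp([.40,-.1,.42],quat(0)); c=capture("scene"); cv2.imwrite("pics/final.png",c["image"]); print(current_finger_gap(),current_force())
```

```text
tilt [ 0.00508671 -0.00170147] z 0.15973097488598145
0.06182147783675631 [ 0.44466169 -0.02853123 -0.55515941]
```

View pics/final.png

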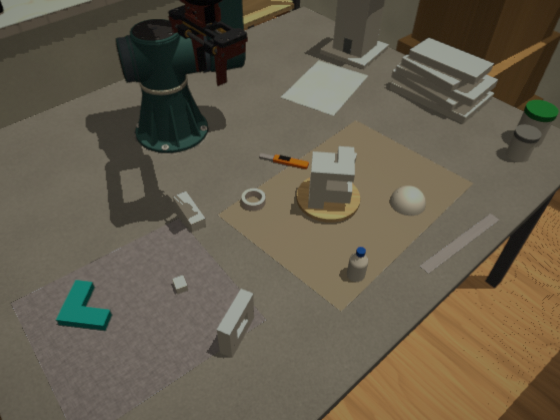

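The tower stands at (332,180) in the scene picture, and the bystanders and the turquoise L are where they were.

```bash
python3 -c "
from bench import *
close_job(); print(current_clock())"
```

```text
the job is handed in; nothing more can be done
the job is handed in; nothing more can be done
```

The three white L pieces are stacked on the glued course: thick, then middling, then thin, each turned half a turn from the one below. I handed the job in at about 33 s of the 72 s allowed; no verdict is reported.

| Piece | Distance from the course centre I measured | Turn error |
|---|---|---|
| Thick | 1.7 mm | under 0.01 rad |
| Middling | 2.3 mm | under 0.01 rad |
| Thin | 2.3 mm | under 0.01 rad |

- **Tower:** the top face is at 159.7 mm (nominal 160 mm) and tilts about 0.005 rad. It was standing by itself in the last picture, with the arm clear of it.
- **Bystanders:** the offcuts, dome, tape, glue, wall, cutter, bar and the turquoise L look unmoved in the last scene picture. I judged this by eye, not by measurement.
- **What disagreed:** my first wrist-camera fits were up to about 5 mm off because my code filled in areas the camera could not see; I fixed that before the first grasp. The overview cameras still differed from the wrist camera by 3–4 mm (top) and more (scene), so I used the wrist camera for both picking and placing.

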